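# Put the carved show pieces in their right places

## Task

The three carved show pieces stand in each other's places. Turn the brass swing tab aside and rearrange them, parking on the empty cork mat as needed, so that the camel sits fully down in the frame, the vase stands in the middle of the round plinth, and the duck stands in the middle of the square plinth with its base square to the plinth's edges. Keep the pieces upright at all times and leave the glass jar where it stands; finish with the tab turned back to point straight in over the camel's base, and everything let go.

Things in the scene. Friction and masses are not known exactly. Their poses are not given: they have to be found in the camera images.
- camel: carved wooden one-humped camel on a square, paler base plate 84 x 84 x 10 mm, one rigid piece, about 0.13 kg; origin = centre of the plate's underside. Body: a level barrel 28 mm thick across x, axis along y at z = 42 mm, straight from y = -18 to 18 mm, on four legs; head at +y; 75 mm tall in all. Grip across x at z = 40 mm, y = 0. Starts on the round plinth.
- duck: carved wooden duck on a square, paler base plate 84 x 84 x 10 mm, one rigid piece, about 0.13 kg; origin = centre of the plate's underside. Body: a level barrel 32 mm thick across x, axis along y at z = 40 mm, straight from y = -14 to 10 mm, on a stem; head at +y; 74 mm tall in all. Grip across x at z = 40 mm, y = 0. Starts in the frame, under the tab.
- vase: carved wooden vase with two thin handles on a square, paler base plate 84 x 84 x 10 mm, one rigid piece, about 0.13 kg; origin = centre of the plate's underside. Belly: upright cylinder 32 mm in diameter from z = 28 to 52 mm; handles out to y = +-30 mm; 75 mm tall in all. Grip the belly across x at z = 40 mm. Starts on the square plinth.
- frame: fixed dark wood frame lying flat, 132 x 132 mm, rim 18 mm wide and high; recess 96 x 96 mm, floor at z = 6 mm: a base plate fits with 6 mm spare per side. Origin = centre of underside. The tab's pivot is on the +x rim, at x = 57 mm, y = 0. A piece's y axis must lie along the frame's y (either way round), or its figure is in the tab's way.
- tab (a joint): angle of the frame's brass swing tab, a bar 12 mm wide from z = 18 to 24 mm; light friction (1 N at the knob), stays where left. 0 = points straight in over the base plate (inner end 29 mm from the frame's centre); positive = counterclockwise from above; stops at +-1.6. At +-1.5 it lies along the rim and the plate lifts straight out; either way will do.
- tab_knob (a point): middle of the upright brass knob on the tab's outer end, 12 mm in diameter, from 24 to 50 mm above the table (this point at 38 mm). It turns at 32 mm radius about the pivot; at tab angle 0 it is 89 mm from the frame's centre along the frame's +x. Pinch or push it.
- round_plinth: fixed turned round plinth of dark wood, top 130 mm in diameter at z = 18 mm, foot 136 mm; origin = centre of its underside
- square_plinth: fixed square plinth of dark wood, top 110 x 110 mm at z = 30 mm, foot 122 x 122 mm and 10 mm high; origin = centre of its underside, x and y along its edges
- mat: fixed flat cork mat, 105 (x) x 130 (y) mm, 4 mm thick, empty: the free spot; origin = centre of its underside
- jar: glass jar with a steel lid, 48 mm in diameter, 65 mm high, standing among the pieces; not to be disturbed; origin = centre of its underside

How it is judged:
On the way:
1. the swing tab is turned well aside ((value of joint tab above 1 rad or value of joint tab below -1 rad)), for 0.1 s.
At the end, for the whole second after the job is handed in: Camel flat on the frame's floor (centre within 10 mm); vase on the round plinth and duck on the square one, centres within 15 mm, heights within 4 mm, duck within 15 degrees of square; all upright within 0.1 rad, at rest, let go; tab within 0.35 rad of straight in (horizontal distance between camel and frame below 0.01 m and z of camel in the frame of frame between 0.002 and 0.01 m and angle between each of camel, vase, duck's own z axis and vertical below 0.1 rad and linear speed of each of camel, vase, duck below 0.02 m/s and angular speed of each of camel, vase, duck below 0.2 rad/s and horizontal distance between vase and round_plinth below 0.015 m and z of vase in the frame of round_plinth between 0.014 and 0.022 m and horizontal distance between duck and square_plinth below 0.015 m and z of duck in the frame of square_plinth between 0.026 and 0.034 m and (angle between the x axis of duck and the x axis of square_plinth, either way round below 0.26 rad or angle between the x axis of duck and the y axis of square_plinth, either way round below 0.26 rad) and value of joint tab between -0.35 and 0.35 rad); the robot touches nothing.
It fails at once if a carved piece is tipped by more than about 35 degrees (angle between any of camel, duck, vase's own z axis and vertical above 0.6 rad).
It fails at once if the jar is moved by more than 30 mm or knocked over (distance of jar from where it was at the start of the episode above 0.03 m or angle between jar's own z axis and vertical above 0.5 rad).
It also fails if it takes over 144 s, if anything falls off the work surface, if the arm or the gripper's body presses on something with over 40 N, if the wrist force passes 120 N, or if a joint passes its speed limit or range.

## Robot

A 6-joint arm with a two-finger parallel gripper is mounted at the origin on the work surface. World frame = base frame: x ahead of the robot, y to its left, z up, the work surface at z = 0. Lengths are in m, angles in rad, forces in N, time in s.
With the tool pointing down it reaches from about 0.3 to 0.775 m from the base axis. Payload 14.6 kg.
Tool frame: the origin (TCP) lies on the centre line of the jaws, within the pads' length; the fingertips stand 25 mm ahead of it and the grasp point (between the pads) lies 6 mm ahead of it (ctrl.tip_reach is the distance from the TCP to the fingertips, in m); z points along the fingers, y is the line along which they close (so a half turn about z gives the same grasp; the last joint's range is limited). The gripper opens to 94 mm and grips with 3 to 60 N. Pads are 16 mm wide; open, the fingers measure 119 mm over their backs; the gripper's body (75 mm by 177 mm) begins 78 mm behind the grasp point.
Start: joints at [1.162, 0.3, 1.521, -0, 1.321, -0.067], TCP at [0.184, 0.518, 0.23] pointing down, gripper open.
Joint ranges: [-3.03, 3.03], [-0.79, 2.21], [0.23, 2.52], [-1.04, 4.18], [0, 3.07], [-2.55, 2.55]. Speed limits (rad/s): [2.22, 2.22, 2.57, 3.14, 3.14, 3.14].

## Interface

Orientations are given as [roll, pitch, yaw] about the fixed x, y, z axes, in that order (R = Rz(yaw) Ry(pitch) Rx(roll)).
In Python, from station import ctrl gives the robot as it stands. The module is installed in compiled form; this text tells all that it offers.
- The arm moves only by the tool apply_moves, never from a script. Its argument "deltas" is a list of rows, each a list of 7 numbers: the closure in counts, from 0 (fully open) to 255 (shut), then the shift along the world's x, y, z in cm, then the turn, a rotation vector about the world's x, y, z in rad. In form: [[jaw, tx, ty, tz, ax, ay, az], ...]. A call has 1 to 10 rows; each row shifts and turns the commanded pose from where the row before left it; what a row does not reach is not made up. A row lasts 1/10 s, in which the tool goes at most 50 mm and 8.59 degrees, less where a joint would pass 70% of its speed; a pose out of reach is approached as far as the arm can. A call with a gripper value outside its range is refused whole. The fingers move at their own pace and stop on an object; "grip_force" is the grip in N (left out, the last holds). Time passes only in rows, so rows that do not move let the fingers close. It gives the time, the measured TCP pose, the force, the opening and the grip force at its end, in the units of the state.
- ctrl.get_obs(): the state, without advancing time (a new reading comes with each control period).
- ctrl.camera(name): name is "scene" or "side" or "wrist"; returns a dict with "img" (384x512x3 uint8, red, green, blue), "K" (3x3 intrinsics, pixels), "pose" (4x4, takes a point from camera to world coordinates); the wrist camera has in their place "hand_eye" (4x4, takes a point from camera to tool coordinates, whose origin is the TCP and whose axes are the flange's). Camera axes: x right, y up, looking along -z (the intrinsics and any distortion apply to the point x, -y, -z); pixel columns grow to the right and rows downward; lengths in m; the calibration is good to about 2 mm. The wrist camera is an equidistant fisheye: a pixel r from the principal point sees the ray r / f radians off the axis. A picture is of the moment at which its call begins: read the wrist's pose just before it. There is no depth.
- ctrl.hand_in(): hands the job in; it is judged then, once.
The state is a dict: "time_s": time; "qpos": joint angles; "joint_vel": joint speeds; "tau": joint torques, N m; "ee_pos": TCP position; "eef_rot": TCP orientation; "force": force on the tool from outside, world axes, zero at the start; "moment": the same for the moment, N m; "grip_width": finger opening in m; "grip_force": force on a finger pad.
Only numpy, scipy, OpenCV 4.12 (cv2) and the standard library are available. Lean on these libraries where they do the work, as an engineer would, in place of code of your own. Each camera call takes 0.05 s, during which the arm holds its last target. There are 200 camera calls.

## Working session

There is one attempt and no reset: what is moved stays moved. The work goes in short steps, Python scripts to look and compute and a tool call to move; the robot and the scene stay as the last step left them, time stands still between calls to the robot, and variables do not carry over. Pictures are saved under pics/ and viewed, at most 14 in all, crops included, and the job is handed in when it is done.

Besides the shell and the picture viewer there is one more tool, called after ">>>" as a command line: name --pt "numbers of a row" for each row, then --argument value for the rest. apply_moves: Moves the arm, as the interface text tells. Its arguments: {"type":"object","properties":{"deltas":{"type":"array"},"grip_force":{"type":"number"}},"required":["deltas"]}

```bash
mkdir -p pics; cat > h.py <<'E'
import numpy as np, cv2
from station import ctrl
def snap(n,f):
    c=ctrl.camera(n); cv2.imwrite(f'pics/{f}.png',c['img'][:,:,::-1]); np.savez(f'pics/{f}.npz',**{k:v for k,v in c.items()}); return c
E
python3 - <<'E'
from h import *
o=ctrl.get_obs()
for k,v in o.items(): print(k,np.round(v,3))
for n in ['scene','side','wrist']:
    c=snap(n,n+'0'); print(n,{k:np.round(v,3).tolist() for k,v in c.items() if k!='img'})
a=cv2.imread('pics/scene0.png');b=cv2.imread('pics/side0.png')
E
```

```text
time_s 0.0
qpos [ 1.162  0.3    1.522 -0.     1.321 -0.067]
joint_vel [-0.    -0.     0.    -0.    -0.001 -0.001]
tau [ 1.0000e-03 -5.3183e+01 -3.5273e+01  7.1000e-02  2.5000e-02 -0.0000e+00]
ee_pos [0.184 0.518 0.23 ]
eef_rot [-3.14 -0.    2.8 ]
force [-0.549 -0.183  1.01 ]
moment [-0.039  0.019  0.007]
grip_force 0.0
grip_width 0.094
scene {'K': [[460.077, 0.0, 257.84], [0.0, 460.077, 192.179], [0.0, 0.0, 1.0]], 'pose': [[0.616, -0.526, 0.586, 1.336], [0.787, 0.412, -0.459, -0.602], [0.0, 0.744, 0.668, 0.93], [0.0, 0.0, 0.0, 1.0]]}
side {'K': [[430.211, 0.0, 251.706], [0.0, 430.211, 182.704], [0.0, 0.0, 1.0]], 'pose': [[-0.942, 0.191, -0.274, 0.309], [-0.334, -0.564, 0.755, 0.783], [-0.01, 0.803, 0.595, 0.678], [0.0, 0.0, 0.0, 1.0]]}
wrist {'K': [[297.319, 0.0, 259.583], [0.0, 297.319, 190.888], [0.0, 0.0, 1.0]], 'hand_eye': [[-0.0, 0.959, 0.282, 0.085], [1.0, 0.001, -0.001, 0.0], [-0.001, 0.282, -0.959, -0.155], [0.0, 0.0, 0.0, 1.0]]}
```

View pics/scene0.png

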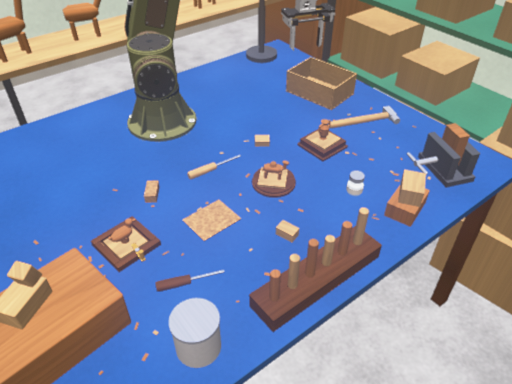

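View pics/side0.png

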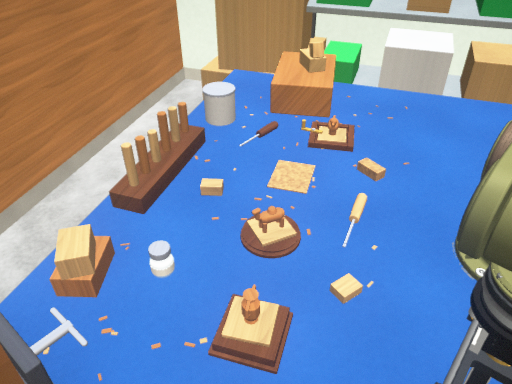

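Scene: duck in the frame at about (126,241) with the knob near (141,257); mat at (212,219); camel on the round plinth (273,180); vase on the square plinth (323,145); jar at (356,183). The side view agrees.

```bash
cat >> h.py <<'E'
def ray(c,u,v,wp=None):
    K=c['K']; x=(u-K[0,2])/K[0,0]; y=(v-K[1,2])/K[1,1]
    if 'hand_eye' in c:
        r=np.hypot(x,y); s=np.sin(r)/max(r,1e-9); d=np.array([x*s,-y*s,-np.cos(r)]); P=wp@c['hand_eye']
    else: d=np.array([x,-y,-1.]); P=c['pose']
    return P[:3,3],P[:3,:3]@d
def hit(c,u,v,z,wp=None):
    o,d=ray(c,u,v,wp); return o+d*(z-o[2])/d[2]
def proj(c,p,wp=None):
    P=wp@c['hand_eye'] if 'hand_eye' in c else c['pose']
    q=(np.asarray(p)-P[:3,3])@P[:3,:3]; q=q*[1,-1,-1]; K=c['K']
    if 'hand_eye' in c:
        h=np.hypot(q[...,0],q[...,1]); r=np.arctan2(h,q[...,2]); f=(r/np.maximum(h,1e-9))[...,None]*q[...,:2]
    else: f=q[...,:2]/q[...,2:]
    return f*[K[0,0],K[1,1]]+K[:2,2]
def tcp():
    from scipy.spatial.transform import Rotation as R
    o=ctrl.get_obs(); T=np.eye(4); T[:3,3]=o['ee_pos']; T[:3,:3]=R.from_euler('xyz',o['eef_rot']).as_matrix(); return T
E
python3 - <<'E'
from h import *
s=np.load('pics/scene0.npz');d=np.load('pics/side0.npz')
for n,a,b,z in [('frame',(126,241),(332,135),.018),('round',(273,181),(271,235),.018),('square',(323,143),(252,328),.03),('mat',(212,219),(292,176),.004),('jar',(356,190),(162,270),0),('cup',(195,355),(219,122),0),('peg',(275,300),(130,180),.06),('peg2',(363,240),(183,110),.06)]:
    print(n,hit(s,*a,z).round(3)[:2],hit(d,*b,z).round(3)[:2])
E
```

```text
frame [ 0.473 -0.371] [ 0.464 -0.36 ]
round [0.524 0.092] [0.508 0.115]
square [0.487 0.338] [0.465 0.36 ]
mat [ 0.533 -0.138] [ 0.527 -0.135]
jar [0.696 0.278] [0.696 0.271]
cup [ 0.853 -0.397] [ 0.834 -0.357]
peg [ 0.882 -0.198] [0.879 0.084]
peg2 [0.88  0.094] [ 0.926 -0.292]
```

>>> apply_moves --pt "0 3.6 -2.1 0 0 0 0" --pt "0 3.6 -2.1 0 0 0 0" --pt "0 3.6 -2.1 0 0 0 0" --pt "0 3.6 -2.1 0 0 0 0" --pt "0 3.6 -2.1 0 0 0 0" --pt "0 3.6 -2.1 0 0 0 0" --pt "0 3.6 -2.1 0 0 0 0" --pt "0 3.6 -2.1 0 0 0 0" --pt "0 0 0 0 0 0 0" --pt "0 0 0 0 0 0 0"

```text
time_s: 1.15
ee_pos: [0.4726, 0.3497, 0.2299]
eef_rot: [-3.141, -0.001, 2.798]
force: [-0.5, -0.4, -0.1]
grip_width: 0.094
grip_force: 0.0
```

```bash
cat >> h.py <<'E'
def wsnap(f):
    T=tcp(); c=ctrl.camera('wrist'); cv2.imwrite(f'pics/{f}.png',c['img'][:,:,::-1]); np.savez(f'pics/{f}.npz',wp=T,**c); print(T.round(3).tolist()); return c,T
E
python3 -c "
from h import *
wsnap('w1')"
```

```text
[[-0.942, 0.337, -0.001, 0.473], [0.337, 0.942, -0.0, 0.35], [0.001, -0.001, -1.0, 0.23], [0.0, 0.0, 0.0, 1.0]]
```

>>> apply_moves --pt "0 0.5 -3.5 0 0 0 0" --pt "0 0.5 -3.5 0 0 0 0" --pt "0 0.5 -3.5 0 0 0 0" --pt "0 0.5 -3.5 0 0 0 0" --pt "0 0.5 -3.5 0 0 0 0" --pt "0 0.5 -3.5 0 0 0 0" --pt "0 0.5 -3.5 0 0 0 0" --pt "0 0 0 0 0 0 0" --pt "0 0 0 0 0 0 0"

```text
time_s: 2.1
ee_pos: [0.507, 0.1057, 0.2306]
eef_rot: [3.141, 0.0, 2.8]
force: [0.6, -1.1, -0.2]
grip_width: 0.094
grip_force: 0.0
```

```bash
python3 -c "
from h import *
wsnap('w2')"
```

```text
[[-0.942, 0.335, 0.0, 0.507], [0.335, 0.942, 0.0, 0.106], [-0.0, 0.0, -1.0, 0.231], [0.0, 0.0, 0.0, 1.0]]
```

>>> apply_moves --pt "0 0 -3.5 0 0 0 0" --pt "0 0 -4 0 0 0 0" --pt "0 0 -4 0 0 0 0" --pt "0 0 -4 0 0 0 0" --pt "0 0 -4 0 0 0 0" --pt "0 0 -4 0 0 0 0" --pt "0 0 -4 0 0 0 0" --pt "0 0 -4 0 0 0 0" --pt "0 0 -4 0 0 0 0" --pt "0 0 -4 0 0 0 0"

```text
time_s: 3.15
ee_pos: [0.508, -0.2899, 0.2305]
eef_rot: [3.141, 0.0, 2.802]
force: [1.1, 0.3, 0.6]
grip_width: 0.0941
grip_force: 0.0
```

>>> apply_moves --pt "0 -2.0 -3 0 0 0 0" --pt "0 -2 -3 0 0 0 0" --pt "0 0 0 0 0 0 0" --pt "0 0 0 0 0 0 0"

```text
time_s: 3.55
ee_pos: [0.468, -0.3489, 0.2304]
eef_rot: [3.141, -0.0, 2.8]
force: [0.7, 0.2, 0.3]
grip_width: 0.0939
grip_force: 0.0
```

```bash
python3 -c "
from h import *
wsnap('w3')"
```

```text
[[-0.942, 0.335, 0.0, 0.468], [0.335, 0.942, 0.0, -0.349], [0.0, 0.0, -1.0, 0.23], [0.0, 0.0, 0.0, 1.0]]
```

```bash
python3 -c "
from h import *
for n in ['w1','w2','w3']:
    a=cv2.imread(f'pics/{n}.png'); cv2.imwrite(f'pics/{n}b.png',cv2.resize(a,(800,600),interpolation=cv2.INTER_CUBIC))"
```

```text
(no output)
```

View pics/w1b.png

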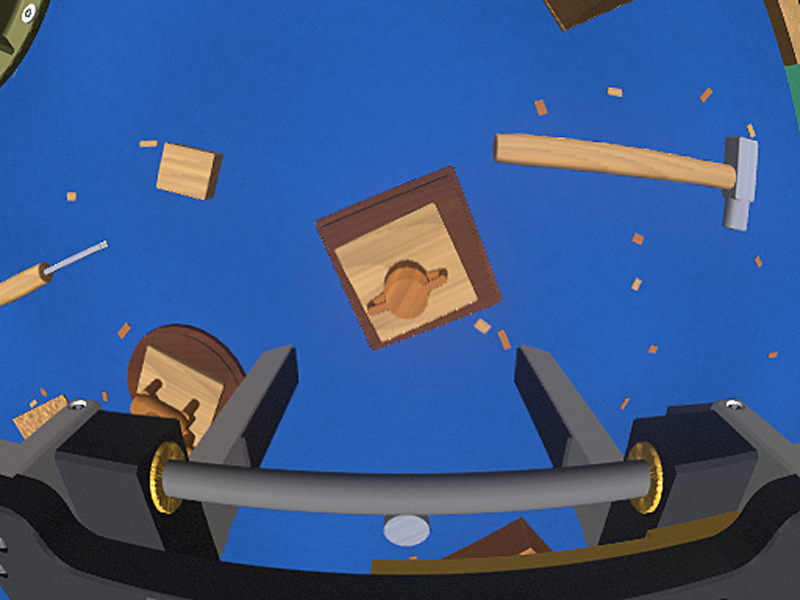

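View pics/w2b.png

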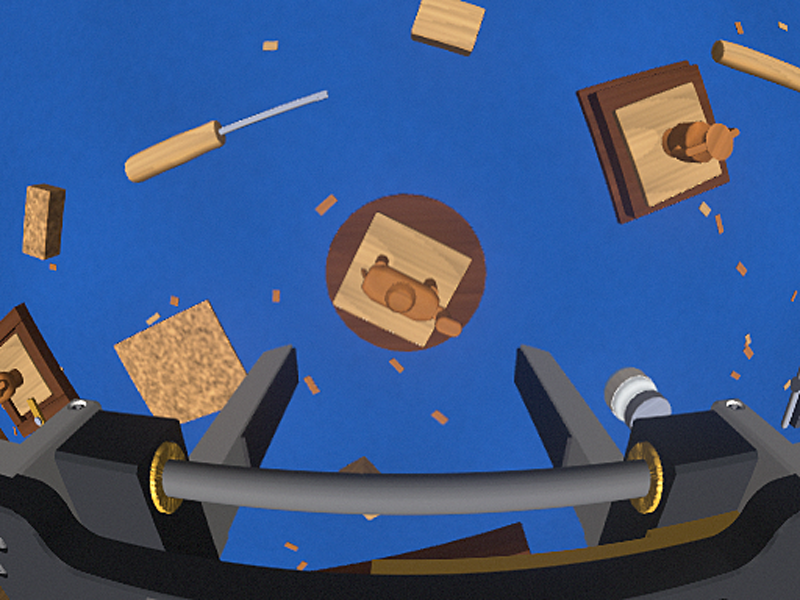

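View pics/w3b.png

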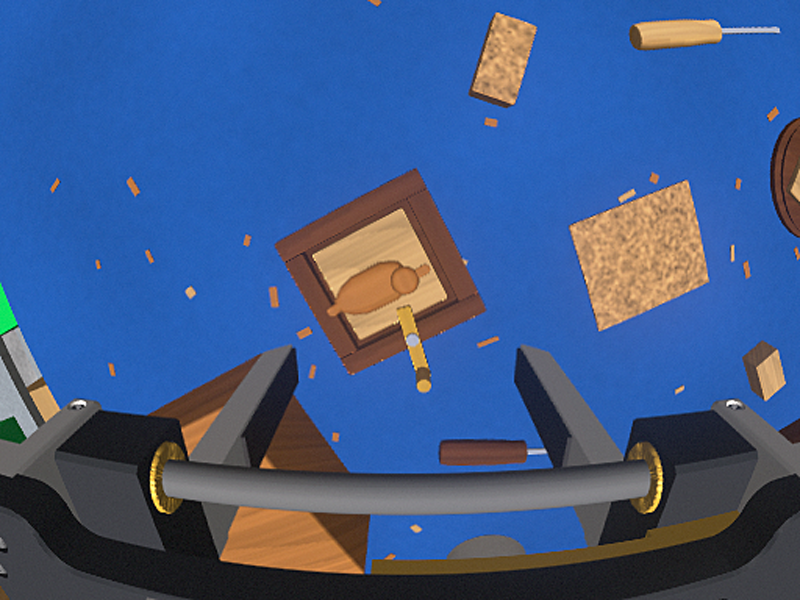

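Views: w1 – vase plate on the square plinth around (405,275), w2 – camel's plate corners around (400,280) on the round plinth, jar lid (653,405); w3 – duck in frame, pivot (413,341), knob top (424,386), mat at (640,255). Fit poses from the corners.

```bash
cat > fit.py <<'E'
from h import *
from scipy.optimize import least_squares
def fitsq(f,px,a,b,z,name,sc=.64):
    c=dict(np.load(f'pics/{f}.npz')); wp=c.get('wp')
    px=np.array(px)*sc
    L=np.array([[-a,-b],[-a,b],[a,b],[a,-b]])/2   # order: (-x,-y),(-x,+y),(+x,+y),(+x,-y)
    W=lambda p:np.c_[p[:2]+L@np.array([[np.cos(p[2]),np.sin(p[2])],[-np.sin(p[2]),np.cos(p[2])]]),np.full(4,z)]
    P0=np.array([hit(c,*q,z,wp) for q in px]); m=P0.mean(0); e=(P0[1]+P0[2]-P0[0]-P0[3]); y0=np.arctan2(e[1],e[0])-np.pi/2
    r=least_squares(lambda p:(proj(c,W(p),wp)-px).ravel(),[m[0],m[1],y0])
    print(name,'xy',r.x[:2].round(4),'yaw',r.x[2].round(3),'res px',np.abs(r.fun).max().round(2)); return r.x
E
python3 - <<'E'
from fit import *
fitsq('w3',[(276,243),(417,169),(485,309),(350,374)],.132,.132,.018,'frame')
fitsq('w3',[(312,258),(404,209),(447,300),(357,338)],.084,.084,.016,'duck')
fitsq('w3',[(570,227),(687,181),(709,282),(600,331)],.105,.130,.004,'mat')
fitsq('w2',[(334,298),(380,212),(471,260),(407,347)],.084,.084,.028,'camelplate(y rot?)')
fitsq('w1',[(333,248),(437,203),(480,305),(377,343)],.084,.084,.040,'vaseplate')
fitsq('w1',[(320,233),(453,176),(502,298),(373,350)],.11,.11,.03,'sq')
fitsq('w2',[(590,95),(690,68),(733,182),(627,220)],.11,.11,.03,'sq')
c=dict(np.load('pics/w2.npz'));
for q in [(327,273),(486,273),(406,194),(406,352),(406,273)]: print('round',hit(c,q[0]*.64,q[1]*.64,.018,c['wp']).round(4))
print('jar',hit(c,653*.64,405*.64,.065,c['wp']))
c=dict(np.load('pics/w1.npz')); print('jar',hit(c,406*.64,530*.64,.065,c['wp']))
print('vase top',hit(c,406*.64,289*.64,.105,c['wp']))
c=dict(np.load('pics/w3.npz'))
print('knob',hit(c,424*.64,386*.64,.05,c['wp']),'pivot',hit(c,413*.64,341*.64,.025,c['wp']),'inner',hit(c,404*.64,310*.64,.024,c['wp']))
c=dict(np.load('pics/w2.npz'));print('camel hump',hit(c,400*.64,295*.64,.093,c['wp']),'head',hit(c,450*.64,328*.64,.08,c['wp']))
E
```

```text
frame xy [ 0.4664 -0.3691] yaw 0.125 res px 1.63
duck xy [ 0.467  -0.3707] yaw 0.111 res px 2.07
mat xy [ 0.5302 -0.1358] yaw 0.05 res px 0.68
camelplate(y rot?) xy [0.5109 0.0983] yaw 0.677 res px 4.98
vaseplate xy [0.4721 0.351 ] yaw 0.056 res px 1.94
sq xy [0.4684 0.3569] yaw 0.057 res px 2.53
sq xy [0.4691 0.3504] yaw 0.047 res px 4.22
round [0.4874 0.0447 0.018 ]
round [0.5312 0.1676 0.018 ]
round [0.449  0.1272 0.018 ]
round [0.5748 0.0824 0.018 ]
round [0.5093 0.1057 0.018 ]
jar [0.68188003 0.27519644 0.065     ]
jar [0.69399518 0.27105133 0.065     ]
vase top [0.46495466 0.35286635 0.105     ]
knob [ 0.55601898 -0.36404231  0.05      ] pivot [ 0.5254338  -0.36236416  0.025     ] inner [ 0.49762195 -0.36041186  0.024     ]
camel hump [0.50524791 0.10279722 0.093     ] head [0.54318058 0.12631572 0.08      ]
```

```bash
cat >> fit.py <<'E'
from scipy.optimize import minimize
from scipy.ndimage import map_coordinates
def sq(a,b,z):
    t=np.linspace(-.5,.5,60); o=np.full(60,.5)
    return np.vstack([np.c_[a*x,b*y,0*t+z] for x,y in [(t,o),(t,-o),(o,t),(-o,t)]])
def circ(r,z):
    t=np.linspace(0,2*np.pi,200,endpoint=False); return np.c_[r*np.cos(t),r*np.sin(t),0*t+z]
def edges(f,up=2):
    g=cv2.imread(f'pics/{f}.png'); g=cv2.resize(g,None,fx=up,fy=up,interpolation=cv2.INTER_CUBIC)
    e=np.max([cv2.Canny(cv2.GaussianBlur(g[:,:,k],(0,0),1.5),20,50) for k in range(3)],0)
    return cv2.distanceTransform(255-e,cv2.DIST_L2,5)/up
def W(p,M):
    c,s=np.cos(p[2]),np.sin(p[2]); return np.c_[p[0]+c*M[:,0]-s*M[:,1],p[1]+s*M[:,0]+c*M[:,1],M[:,2]]
def efit(fs,M,p0,name,rot=True,cl=3.):
    C=[(dict(np.load(f'pics/{f}.npz')),edges(f)) for f in fs]
    def cost(p):
        p=np.array([p[0]/10,p[1]/10,p[2] if rot else 0]); v=0
        for c,d in C:
            q=proj(c,W(p,M),c.get('wp'))*2+.5
            v+=np.mean(np.minimum(map_coordinates(d,[q[:,1],q[:,0]],order=1,mode='nearest'),cl)**2)
        return v/len(C)
    best=None; rng=np.random.default_rng(0)
    for i in range(25):
        s=np.array([p0[0]*10,p0[1]*10,p0[2]])+(rng.normal(size=3)*[.05,.05,.05] if i else 0)
        r=minimize(cost,s,method='Nelder-Mead',options=dict(initial_simplex=s+np.vstack([np.zeros(3),np.diag([.04,.04,.05])]),xatol=1e-4,fatol=1e-5))
        if best is None or r.fun<best.fun: best=r
    p=np.array([best.x[0]/10,best.x[1]/10,best.x[2]]); print(name,fs,p.round(4),'cost',round(best.fun,2)); return p
E
cat > run1.py <<'E'
from fit import *
P={}
P['frame']=efit(['w3'],np.vstack([sq(.132,.132,.018),sq(.096,.096,.018)]),(.4664,-.369,.11),'frame')
P['duck']=efit(['w3'],sq(.084,.084,.016),(.467,-.37,.11),'duck')
P['mat']=efit(['w3','w2'],sq(.105,.13,.004),(.530,-.136,.05),'mat')
P['camel']=efit(['w2'],sq(.084,.084,.028),(.511,.102,-.89),'camel')
P['round']=efit(['w2'],circ(.065,.018),(.51,.105,0),'round',False)
P['vase']=efit(['w1'],sq(.084,.084,.04),(.472,.351,.056),'vase')
P['square']=efit(['w1','w2'],sq(.11,.11,.03),(.4687,.353,.05),'square')
P['square1']=efit(['w1'],sq(.11,.11,.03),(.4687,.353,.05),'square')
efit(['w2'],sq(.11,.11,.03),(.4687,.353,.05),'square')
for f,ks in [('w1',['vase','square']),('w2',['camel','round','square','mat']),('w3',['frame','duck','mat'])]:
    c=dict(np.load(f'pics/{f}.npz')); g=cv2.resize(cv2.imread(f'pics/{f}.png'),None,fx=3,fy=3,interpolation=cv2.INTER_CUBIC)
    for k in ks:
        M={'frame':np.vstack([sq(.132,.132,.018),sq(.096,.096,.018)]),'duck':sq(.084,.084,.016),'mat':sq(.105,.13,.004),'camel':sq(.084,.084,.028),'round':circ(.065,.018),'vase':sq(.084,.084,.04),'square':sq(.11,.11,.03)}[k]
        for q in proj(c,W(P[k],M),c['wp'])*3+1: cv2.circle(g,tuple(int(v) for v in q.round()),1,(0,255,0),-1)
    cv2.imwrite(f'pics/o_{f}.png',g)
g=[cv2.imread(f'pics/o_{f}.png') for f in ('w1','w2','w3')]
m=np.zeros((600,800,3),np.uint8)
m[:300,:400]=g[0][270:720,480:1080][::1,::1][:450,:600].repeat(1,0)[:300,:400] if 0 else cv2.resize(g[0][290:590,560:960],(400,300))
m[:300,400:]=cv2.resize(g[1][350:710,560:1040],(400,300))
m[300:,:400]=cv2.resize(g[2][300:750,500:1100],(400,300))
m[300:,400:]=cv2.resize(g[2][300:750,936:1536],(400,300))
cv2.imwrite('pics/ov1.png',m)
E
python3 run1.py
```

```text
frame ['w3'] [ 0.4659 -0.3695  0.1317] cost 0.16
duck ['w3'] [ 0.4655 -0.3706  0.1291] cost 0.26
mat ['w3', 'w2'] [ 0.5283 -0.1368  0.0506] cost 0.91
camel ['w2'] [ 0.512   0.1    -0.8042] cost 0.08
round ['w2'] [0.5105 0.1044 0.0356] cost 0.6
vase ['w1'] [0.4707 0.351  0.0971] cost 0.08
square ['w1', 'w2'] [0.4609 0.3546 0.0574] cost 1.53
square ['w1'] [0.4667 0.3604 0.0623] cost 0.86
square ['w2'] [0.462  0.3417 0.0567] cost 0.96
```

View pics/ov1.png

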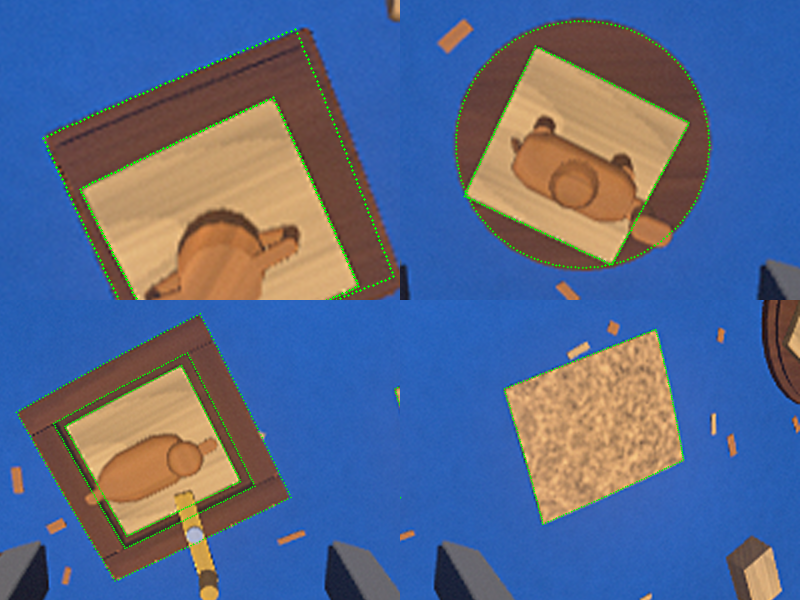

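Overlay fits well for frame, duck, camel, round plinth, mat and vase plate; the square plinth fit caught its foot, so refit with top + foot.

```bash
python3 - <<'E'
from fit import *
M=np.vstack([sq(.11,.11,.03),sq(.122,.122,.01)])
for fs in (['w1'],['w2'],['w1','w2']): p=efit(fs,M,(.470,.351,.06),'square')
c=dict(np.load(f'pics/w1.npz')); g=cv2.resize(cv2.imread(f'pics/w1.png'),None,fx=3,fy=3,interpolation=cv2.INTER_CUBIC)
p1=efit(['w1'],M,(.470,.351,.06),'s')
for q in proj(c,W(p1,M),c['wp'])*3+1: cv2.circle(g,tuple(int(v) for v in q.round()),1,(0,255,0),-1)
c=dict(np.load(f'pics/w2.npz')); g2=cv2.resize(cv2.imread(f'pics/w2.png'),None,fx=3,fy=3,interpolation=cv2.INTER_CUBIC)
for q in proj(c,W(p1,M),c['wp'])*3+1: cv2.circle(g2,tuple(int(v) for v in q.round()),1,(0,255,0),-1)
cv2.imwrite('pics/ov2.png',np.hstack([g[280:700,580:980],g2[90:510,1080:1480]]))
E
```

```text
square ['w1'] [0.4678 0.3559 0.0366] cost 0.77
square ['w2'] [0.4677 0.3551 0.0419] cost 1.15
square ['w1', 'w2'] [0.4678 0.355  0.0427] cost 0.98
s ['w1'] [0.4678 0.3559 0.0366] cost 0.77
```

View pics/ov2.png

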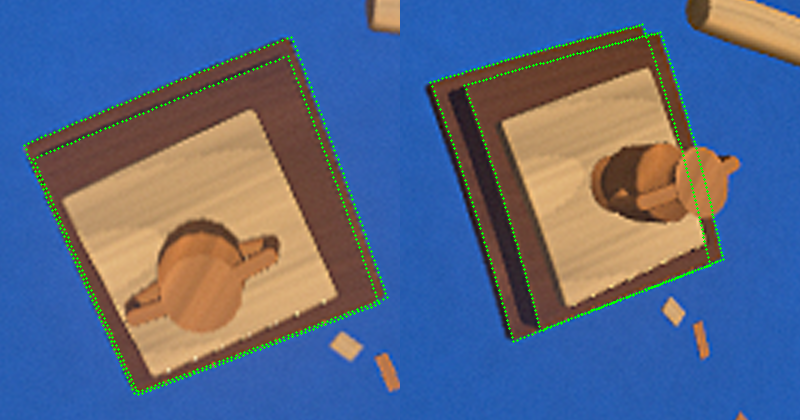

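```bash
python3 - <<'E'
from h import *
s=dict(np.load('pics/scene0.npz'));d=dict(np.load('pics/side0.npz'));w=dict(np.load('pics/w3.npz'))
def tri(*L):
    A=np.zeros((3,3));b=np.zeros(3)
    for o,r in L:
        r=r/np.linalg.norm(r);m=np.eye(3)-np.outer(r,r);A+=m;b+=m@o
    p=np.linalg.solve(A,b); return p.round(3),[round(float(np.linalg.norm((np.eye(3)-np.outer(r,r)/(r@r))@(p-o))),3) for o,r in L]
print('+x+y top',tri(ray(s,128,300),ray(d,273,104)))
print('-x+y top',tri(ray(s,80,253),ray(d,333,108)))
for z in (.06,.1,.13): print(z,hit(s,128,300,z),hit(s,80,253,z))
m=np.zeros((600,800,3),np.uint8)
a=cv2.imread('pics/side0.png')[30:155,240:400]; b=cv2.imread('pics/scene0.png')[200:320,60:220]
m[:300,:384]=cv2.resize(a,(384,300),interpolation=cv2.INTER_CUBIC); m[:300,400:]=cv2.resize(b,(400,300),interpolation=cv2.INTER_CUBIC)
cv2.imwrite('pics/blk.png',m[:300])
E
```

```text
+x+y top (array([ 0.675, -0.453,  0.048]), [0.006, 0.006])
-x+y top (array([ 0.482, -0.485,  0.052]), [0.009, 0.009])
0.06 [ 0.67837457 -0.4573305   0.06      ] [ 0.47919479 -0.48846633  0.06      ]
0.1 [ 0.70861554 -0.46399648  0.1       ] [ 0.51859813 -0.49370004  0.1       ]
0.13 [ 0.73129626 -0.46899597  0.13      ] [ 0.54815063 -0.49762533  0.13      ]
```

View pics/blk.png

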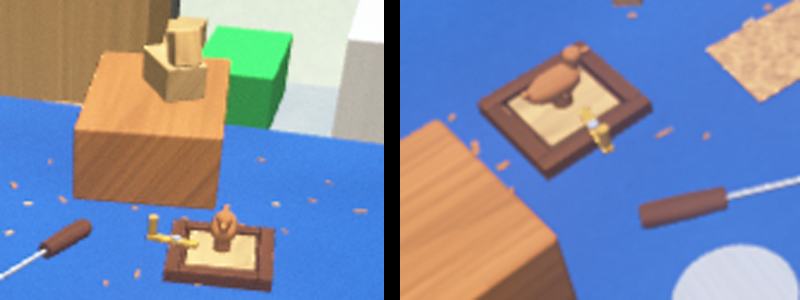

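>>> apply_moves --pt "146 1.1 -0.2 -1 0 0 -0.137" --pt "146 1.1 -0.2 -1 0 0 -0.137" --pt "146 1.1 -0.2 -1 0 0 -0.137" --pt "146 1.1 -0.2 -1 0 0 -0.137" --pt "146 1.1 -0.2 -1 0 0 -0.137" --pt "146 1.1 -0.2 -1 0 0 -0.137" --pt "146 1.1 -0.1 -1 0 0 -0.137" --pt "146 1.0 -0.1 -1 0 0 -0.139" --pt "146 0 0 0 0 0 0" --pt "146 0 0 0 0 0 0" --grip_force 10

```text
time_s: 4.6
ee_pos: [0.5549, -0.3626, 0.1506]
eef_rot: [-3.141, -0.0, 1.708]
force: [0.4, 0.3, -0.0]
grip_width: 0.04
grip_force: 0.0
```

```bash
python3 - <<'E'
from h import *
c,T=wsnap('w4'); print(ctrl.get_obs()['qpos'].round(3))
cv2.imwrite('pics/w4b.png',cv2.resize(c['img'][:,:,::-1],(800,600)))
E
```

```text
[[-0.137, 0.991, -0.0, 0.555], [0.991, 0.137, 0.0, -0.363], [0.0, -0.0, -1.0, 0.151], [0.0, 0.0, 0.0, 1.0]]
[-0.635  0.618  1.25  -0.     1.273 -0.771]
```

View pics/w4b.png

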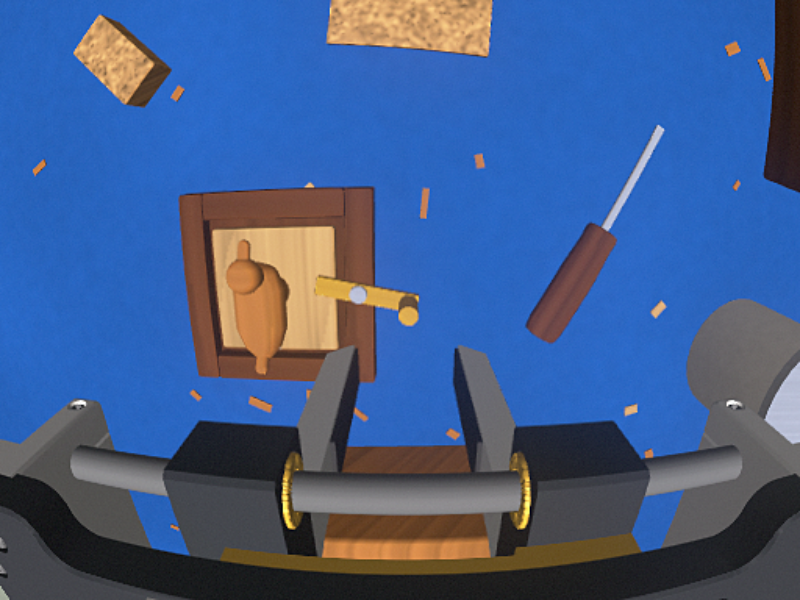

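```bash
python3 - <<'E'
from fit import *
c=dict(np.load('pics/w4.npz'))
k=hit(c,408*.64,315*.64,.05,c['wp']);print(k)
f=efit(['w4'],np.vstack([sq(.132,.132,.018),sq(.096,.096,.018)]),(.4659,-.3695,.13),'frame')
piv=f[:2]+.057*np.array([np.cos(f[2]),np.sin(f[2])])
print('piv',piv,'tab',np.arctan2(k[1]-piv[1],k[0]-piv[0])-f[2],np.linalg.norm(k[:2]-piv))
f=(f+np.array([.4659,-.3695,.1317]))/2; piv=f[:2]+.057*np.array([np.cos(f[2]),np.sin(f[2])])
for a in (-.15,.15,.45,.75,1.05,1.3,1.5): print(a,(piv+.032*np.array([np.cos(a+f[2]),np.sin(a+f[2])])).round(4))
E
```

```text
[ 0.55474484 -0.36424832  0.05      ]
frame ['w4'] [ 0.4664 -0.3695  0.1376] cost 1.48
piv [ 0.52286271 -0.36168092] tab -0.21798018738724714 0.03198534060797504
-0.15 [ 0.5546 -0.3623]
0.15 [ 0.5533 -0.3529]
0.45 [ 0.5493 -0.3442]
0.75 [ 0.5429 -0.3371]
1.05 [ 0.5347 -0.3322]
1.3 [ 0.527  -0.3301]
1.5 [ 0.5206 -0.3299]
```

>>> apply_moves --pt "146 0 -0.2 -3 0 0 0" --pt "146 0 0 -3 0 0 0" --pt "146 0 0 -2 0 0 0" --pt "146 0 0 -1.8 0 0 0" --pt "146 0 0 0 0 0 0" --pt "255 0 0 0 0 0 0" --pt "255 0 0 0 0 0 0" --pt "255 0 0 0 0 0 0" --pt "255 0 0 0 0 0 0"

```text
time_s: 5.55
ee_pos: [0.5559, -0.3661, 0.054]
eef_rot: [3.137, 0.002, 1.702]
force: [20.5, 0.7, -2.6]
grip_width: 0.0116
grip_force: 10.0
```

>>> apply_moves --pt "255 0.05 0.6 0 0 0 0" --pt "255 -0.1 0.56 0 0 0 0" --pt "255 -0.17 0.44 0 0 0 0" --pt "255 -0.23 0.43 0 0 0 0" --pt "255 -0.3 0.37 0 0 0 0" --pt "255 0 0 0 0 0 0"

```text
time_s: 6.15
ee_pos: [0.549, -0.3403, 0.0538]
eef_rot: [3.137, 0.0, 1.703]
force: [13.6, 10.2, 0.5]
grip_width: 0.0117
grip_force: 10.0
```

>>> apply_moves --pt "255 -0.19 0.34 0 0 0 0" --pt "255 -0.39 0.27 0 0 0 0" --pt "255 -0.43 0.22 0 0 0 0" --pt "255 -0.4 0.15 0 0 0 0" --pt "255 -0.37 0.06 0 0 0 0" --pt "255 -0.64 0.02 0 0 0 0" --pt "255 -0.1 0 0 0 0 0" --pt "255 0 0 0 0 0 0"

```text
time_s: 6.95
ee_pos: [0.5222, -0.3301, 0.0535]
eef_rot: [3.14, -0.001, 1.702]
force: [0.2, 9.4, 7.3]
grip_width: 0.0118
grip_force: 10.0
```

>>> apply_moves --pt "174 0 0 0 0 0 0" --pt "174 0 0 0 0 0 0" --pt "174 0 0 2 0 0 0" --pt "174 0 0 3 0 0 0" --pt "174 0 0 4 0 0 0" --pt "92 -2 -1.5 0 0 0 0" --pt "92 -2 -1.5 0 0 0 0" --pt "92 -1.5 -1 0 0 0 0" --pt "92 0 0 0 0 0 0" --pt "92 0 0 0 0 0 0"

```text
time_s: 7.95
ee_pos: [0.4667, -0.3713, 0.1424]
eef_rot: [3.142, -0.0, 1.701]
force: [-0.0, 0.2, 0.1]
grip_width: 0.0599
grip_force: 0.0
```

```bash
python3 - <<'E'
from fit import *
c,T=wsnap('w5')
f=efit(['w5'],np.vstack([sq(.132,.132,.018),sq(.096,.096,.018)]),(.4665,-.3695,.13),'frame')
d=efit(['w5'],sq(.084,.084,.016),(.467,-.37,.13),'duck')
cv2.imwrite('pics/w5b.png',cv2.resize(c['img'][:,:,::-1],(800,600)))
E
```

```text
[[-0.13, 0.992, -0.0, 0.467], [0.992, 0.13, 0.0, -0.371], [0.0, 0.0, -1.0, 0.142], [0.0, 0.0, 0.0, 1.0]]
frame ['w5'] [ 0.4664 -0.3694  0.1403] cost 1.0
duck ['w5'] [ 0.4654 -0.3707  0.132 ] cost 0.58
```

View pics/w5b.png

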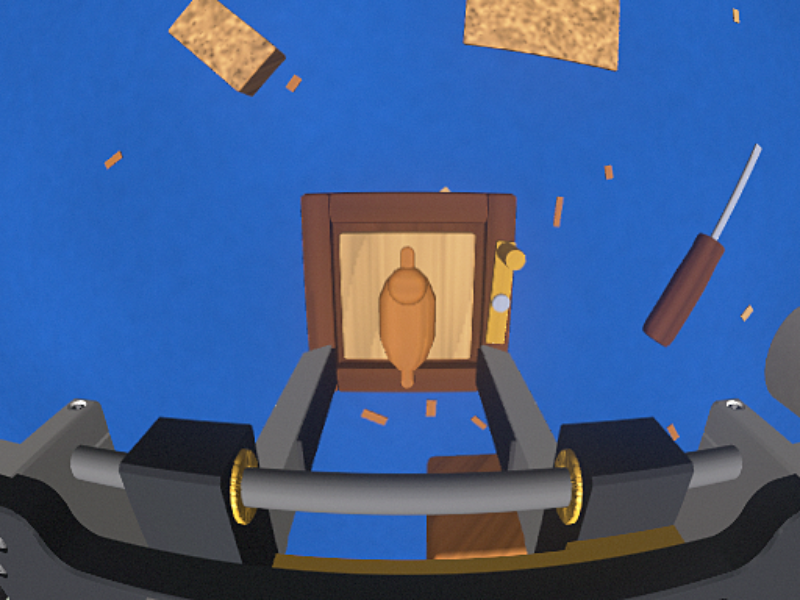

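The tab lies along the rim (knob (515,258)); the duck (407,315) is centred between the fingers (midpoint ~407). Descend and grip.

>>> apply_moves --pt "92 0 0 -3 0 0 0" --pt "92 0 0 -3 0 0 0" --pt "92 0 0 -2 0 0 0" --pt "92 0 0 -1 0 0 0" --pt "92 0 0 0 0 0 0" --pt "255 0 0 0 0 0 0" --pt "255 0 0 0 0 0 0" --pt "255 0 0 0 0 0 0" --pt "255 0 0 0 0 0 0" --grip_force 20

```text
time_s: 8.9
ee_pos: [0.4669, -0.3714, 0.0531]
eef_rot: [3.141, 0.001, 1.702]
force: [0.2, 0.5, 2.6]
grip_width: 0.0312
grip_force: 15.1
```

>>> apply_moves --pt "255 0 0 0.5 0 0 0" --pt "255 0 0 1 0 0 0" --pt "255 0 0 2 0 0 0" --pt "255 0 0 3 0 0 0" --pt "255 1.3 4 1 0 0 0" --pt "255 1.3 4 0 0 0 0" --pt "255 1.3 4 0 0 0 0" --pt "255 1.3 4 0 0 0 0" --pt "255 1.1 4 0 0 0 0" --pt "255 0 3.5 -0.5 0 0 0"

```text
time_s: 9.9
ee_pos: [0.5307, -0.1344, 0.1238]
eef_rot: [3.14, 0.001, 1.703]
force: [0.9, 0.2, -1.9]
grip_width: 0.0312
grip_force: 20.0
```

>>> apply_moves --pt "255 0 0 -2 0 0 0" --pt "255 0 0 -2 0 0 0" --pt "255 0 0 -2 0 0 0" --pt "255 0 0 -0.5 0 0 0" --pt "255 0 0 -0.4 0 0 0" --pt "255 0 0 0 0 0 0"

```text
time_s: 10.5
ee_pos: [0.5299, -0.1364, 0.0541]
eef_rot: [3.141, 0.0, 1.702]
force: [1.2, -0.0, -1.4]
grip_width: 0.0312
grip_force: 20.0
```

>>> apply_moves --pt "255 0 0 -0.25 0 0 0" --pt "255 0 0 0 0 0 0" --pt "92 0 0 0 0 0 0" --pt "92 0 0 0 0 0 0" --pt "92 0 0 1 0 0 0" --pt "92 0 0 3 0 0 0" --pt "92 0 0 4 0 0 0" --pt "92 0 0 3 0 0 0"

```text
time_s: 11.3
ee_pos: [0.5299, -0.1363, 0.1641]
eef_rot: [3.14, 0.001, 1.702]
force: [0.0, -0.0, -0.6]
grip_width: 0.0605
grip_force: 0.0
```

>>> apply_moves --pt "92 -0.2 3 0 0 0 -0.134" --pt "92 -0.2 3 0 0 0 -0.134" --pt "92 -0.2 3 0 0 0 -0.134" --pt "92 -0.3 3.5 0 0 0 -0.134" --pt "92 -0.3 3.5 0 0 0 -0.134" --pt "92 -0.3 3.8 0 0 0 -0.134" --pt "92 -0.3 3.8 0 0 0 -0.131" --pt "92 0 0 0 0 0 0" --pt "92 0 0 0 0 0 0"

```text
time_s: 12.2
ee_pos: [0.5116, 0.1002, 0.1616]
eef_rot: [3.141, -0.001, 0.77]
force: [0.5, 0.3, 0.7]
grip_width: 0.0601
grip_force: 0.0
```

```bash
python3 - <<'E'
from fit import *
c,T=wsnap('w6')
d=efit(['w6'],sq(.084,.084,.028),(.512,.1,-.804),'camel')
efit(['w6'],circ(.065,.018),(.51,.105,0),'round',False)
cv2.imwrite('pics/w6b.png',cv2.resize(c['img'][:,:,::-1],(800,600)))
E
```

```text
[[0.718, 0.696, 0.001, 0.512], [0.696, -0.718, -0.0, 0.1], [0.001, 0.001, -1.0, 0.162], [0.0, 0.0, 0.0, 1.0]]
camel ['w6'] [ 0.5118  0.0999 -0.8084] cost 0.34
round ['w6'] [0.514  0.1051 0.0166] cost 0.52
```

View pics/w6b.png

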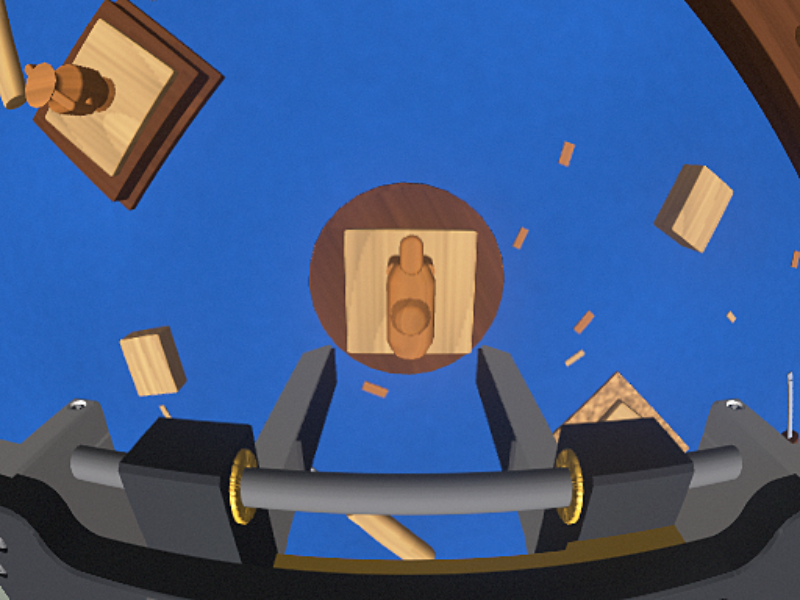

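Camel is square to and centred between the fingers (410,305 vs. 407). Grasp.

>>> apply_moves --pt "92 0 0 -3 0 0 0" --pt "92 0 0 -3 0 0 0" --pt "92 0 0 -2.5 0 0 0" --pt "92 0 0 -1.3 0 0 0" --pt "92 0 0 0 0 0 0" --pt "255 0 0 0 0 0 0" --pt "255 0 0 0 0 0 0" --pt "255 0 0 0 0 0 0" --pt "255 0 0 0 0 0 0"

```text
time_s: 13.15
ee_pos: [0.5119, 0.0998, 0.0636]
eef_rot: [3.141, -0.001, 0.767]
force: [1.1, -1.4, 1.4]
grip_width: 0.0315
grip_force: 1.3
```

>>> apply_moves --pt "255 0 0 0 0 0 0" --pt "255 0 0 0 0 0 0" --pt "255 0 0 0.5 0 0 0" --pt "255 0 0 1.5 0 0 0" --pt "255 0 0 3 0 0 0" --pt "255 0 0 3 0 0 0" --pt "255 0 0 2.5 0 0 0" --pt "255 0 0 0 0 0 0"

```text
time_s: 13.95
ee_pos: [0.5127, 0.1, 0.1712]
eef_rot: [3.139, -0.004, 0.767]
force: [0.6, -0.4, -2.7]
grip_width: 0.0269
grip_force: 20.0
```

>>> apply_moves --pt "255 -0.4 -3 0 0 0 0.078" --pt "255 -0.4 -4 0 0 0 0.078" --pt "255 -0.4 -4 0 0 0 0.078" --pt "255 -0.4 -4 0 0 0 0.078" --pt "255 -0.4 -4 0 0 0 0.078" --pt "255 -0.4 -4 0 0 0 0.078" --pt "255 -0.4 -4 0 0 0 0.078" --pt "255 -0.4 -4 0 0 0 0.078" --pt "255 -0.4 -4 0 0 0 0.078" --pt "255 -0.4 -4 0 0 0 0.078"

```text
time_s: 14.95
ee_pos: [0.4708, -0.2915, 0.1667]
eef_rot: [-3.14, -0.001, 1.55]
force: [0.3, 0.2, -1.3]
grip_width: 0.0271
grip_force: 20.0
```

>>> apply_moves --pt "255 -0.3 -4 0 0 0 0.078" --pt "255 -0.2 -3.9 0 0 0 0.081" --pt "255 0 0 0 0 0 0" --pt "255 0 0 -3 0 0 0" --pt "255 0 0 -3 0 0 0" --pt "255 0 0 0 0 0 0" --pt "255 0 0 0 0 0 0"

```text
time_s: 15.65
ee_pos: [0.4667, -0.3687, 0.1079]
eef_rot: [-3.141, -0.001, 1.706]
force: [0.6, -0.4, -1.4]
grip_width: 0.0272
grip_force: 20.0
```

```bash
python3 - <<'E'
from fit import *
c,T=wsnap('w7'); o=ctrl.get_obs(); print(o['ee_pos'],o['eef_rot'],o['grip_width'])
f=efit(['w7'],np.vstack([sq(.132,.132,.018),sq(.096,.096,.018)]),(.4665,-.3695,.135),'frame')
cb=T[2,3]-.046
d=efit(['w7'],sq(.084,.084,cb+.01),(T[0,3],T[1,3],.135),'camel plate')
E
```

```text
[[-0.135, 0.991, -0.001, 0.467], [0.991, 0.135, 0.001, -0.369], [0.001, -0.001, -1.0, 0.108], [0.0, 0.0, 0.0, 1.0]]
[ 0.46705496 -0.36916924  0.10895264] [3.14105926e+00 5.75916058e-04 1.70594479e+00] 0.02713626722484044
frame ['w7'] [ 0.466  -0.3691  0.1262] cost 3.48
camel plate ['w7'] [ 0.4644 -0.367   0.1306] cost 1.29
```

>>> apply_moves --pt "255 0 0 -1.5 0 0 0" --pt "255 0 0 -1.5 0 0 0" --pt "255 0 0 -1 0 0 0" --pt "255 0 0 -0.5 0 0 0" --pt "255 0 0 -0.5 0 0 0" --pt "255 0 0 0 0 0 0"

```text
time_s: 16.3
ee_pos: [0.4665, -0.3691, 0.0574]
eef_rot: [-3.141, -0.001, 1.706]
force: [-0.8, 0.1, -2.0]
grip_width: 0.0271
grip_force: 20.0
```

>>> apply_moves --pt "255 0 0 -0.4 0 0 0" --pt "255 0 0 -0.2 0 0 0" --pt "255 0 0 0 0 0 0" --pt "255 0 0 0 0 0 0"

```text
time_s: 16.7
ee_pos: [0.4667, -0.3693, 0.0521]
eef_rot: [3.141, 0.0, 1.706]
force: [0.4, 0.1, -1.5]
grip_width: 0.0274
grip_force: 20.0
```

Release, rise, and go to the vase (turn the tool a little on the way).

>>> apply_moves --pt "255 0 0 -0.05 0 0 0" --pt "92 0 0 0 0 0 0" --pt "92 0 0 0 0 0 0" --pt "92 0 0 0 0 0 0" --pt "92 0 0 1 0 0 0" --pt "92 0 0 3 0 0 0" --pt "92 0 0 4 0 0 0" --pt "92 0 0 3 0 0 0" --pt "92 0 0 0 0 0 0"

```text
time_s: 17.6
ee_pos: [0.4679, -0.3703, 0.1668]
eef_rot: [3.137, 0.006, 1.706]
force: [0.4, 0.3, -0.1]
grip_width: 0.06
grip_force: 0.0
```

```bash
python3 - <<'E'
from fit import *
c,T=wsnap('w8')
f=efit(['w8'],np.vstack([sq(.132,.132,.018),sq(.096,.096,.018)]),(.4665,-.3695,.135),'frame')
d=efit(['w8'],sq(.084,.084,.016),(.4667,-.3693,.135),'camel plate')
cv2.imwrite('pics/w8b.png',cv2.resize(c['img'][:,:,::-1],(800,600)))
E
```

```text
[[-0.135, 0.991, 0.006, 0.468], [0.991, 0.135, -0.005, -0.37], [-0.006, 0.005, -1.0, 0.167], [0.0, 0.0, 0.0, 1.0]]
frame ['w8'] [ 0.466  -0.3693  0.1259] cost 0.64
camel plate ['w8'] [ 0.4646 -0.3674  0.1299] cost 0.2
```

View pics/w8b.png

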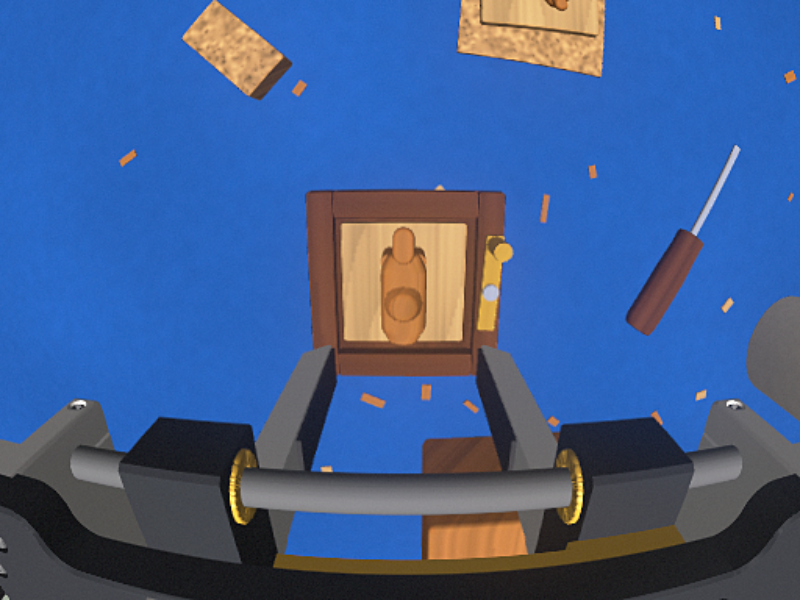

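Camel is down in the recess, square; knob at (503,252). Close the tab now while near.

>>> apply_moves --pt "174 1.4 1 0 0 0 0" --pt "174 1.4 1 0 0 0 0" --pt "174 1.4 1 0 0 0 0" --pt "174 1.35 0.9 0 0 0 0" --pt "174 0 0 -3 0 0 0" --pt "174 0 0 -3 0 0 0" --pt "174 0 0 -2 0 0 0" --pt "174 0 0 0 0 0 0" --pt "174 0 0 0 0 0 0" --grip_force 10

```text
time_s: 18.55
ee_pos: [0.5228, -0.3299, 0.0818]
eef_rot: [-3.141, -0.0, 1.706]
force: [-1.4, 0.2, -0.6]
grip_width: 0.0296
grip_force: 0.0
```

>>> apply_moves --pt "174 0 0 -1.5 0 0 0" --pt "174 0 0 -1.3 0 0 0" --pt "174 0 0 0 0 0 0" --pt "255 0 0 0 0 0 0" --pt "255 0 0 0 0 0 0" --pt "255 0 0 0 0 0 0" --pt "255 0 0 0 0 0 0"

```text
time_s: 19.25
ee_pos: [0.5224, -0.3304, 0.0539]
eef_rot: [3.141, 0.001, 1.706]
force: [0.2, 0.3, 1.6]
grip_width: 0.0117
grip_force: 10.0
```

>>> apply_moves --pt "255 0.45 0 0 0 0 0" --pt "255 0.47 -0.02 0 0 0 0" --pt "255 0.61 -0.21 0 0 0 0" --pt "255 0.55 -0.33 0 0 0 0" --pt "255 0.47 -0.43 0 0 0 0" --pt "255 0.38 -0.51 0 0 0 0" --pt "255 0.26 -0.58 0 0 0 0" --pt "255 0.12 -0.63 0 0 0 0" --pt "255 0 -0.05 0 0 0 0" --pt "255 0 0 0 0 0 0"

```text
time_s: 20.25
ee_pos: [0.556, -0.3584, 0.0535]
eef_rot: [3.139, 0.001, 1.706]
force: [6.1, 1.0, -1.2]
grip_width: 0.0115
grip_force: 10.0
```

>>> apply_moves --pt "174 0 0 0 0 0 0" --pt "174 0 0 0 0 0 0" --pt "174 0 0 2 0 0 0" --pt "174 0 0 3 0 0 0" --pt "174 0 0 4 0 0 0" --pt "92 -1.5 0 3 0 0 0" --pt "92 -1.5 0 0 0 0 0" --pt "92 0 0 0 0 0 0" --pt "92 0 0 0 0 0 0"

```text
time_s: 21.15
ee_pos: [0.5252, -0.3579, 0.173]
eef_rot: [-3.141, -0.0, 1.705]
force: [0.6, 0.5, 1.0]
grip_width: 0.0584
grip_force: 0.0
```

```bash
python3 - <<'E'
from fit import *
c,T=wsnap('w9')
cv2.imwrite('pics/w9b.png',cv2.resize(c['img'][130:290,180:380,::-1],(400,320)))
E
```

```text
[[-0.134, 0.991, -0.001, 0.525], [0.991, 0.134, 0.0, -0.358], [0.0, -0.001, -1.0, 0.173], [0.0, 0.0, 0.0, 1.0]]
```

View pics/w9b.png

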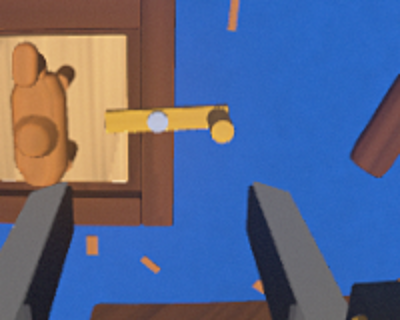

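Tab points straight in (within a few degrees), camel undisturbed. Next: the vase.

>>> apply_moves --pt "92 -0.3 4 0 0 0 -0.003" --pt "92 -0.3 4 0 0 0 -0.003" --pt "92 -0.3 4 0 0 0 -0.003" --pt "92 -0.3 4 0 0 0 -0.003" --pt "92 -0.3 4 0 0 0 -0.003" --pt "92 -0.3 4 0 0 0 -0.003" --pt "92 -0.3 4 0 0 0 -0.003" --pt "92 -0.3 4 0 0 0 -0.003" --pt "92 -0.3 4 0 0 0 -0.003" --pt "92 -0.3 4 0 0 0 -0.003"

```text
time_s: 22.2
ee_pos: [0.4951, 0.0441, 0.1729]
eef_rot: [-3.141, -0.0, 1.676]
force: [0.9, 0.6, 0.2]
grip_width: 0.0601
grip_force: 0.0
```

>>> apply_moves --pt "92 -0.3 4 0 0 0 -0.003" --pt "92 -0.3 4 0 0 0 -0.003" --pt "92 -0.3 4 0 0 0 -0.003" --pt "92 -0.3 4 0 0 0 0" --pt "92 -0.3 4 0 0 0 0" --pt "92 -0.3 4 0 0 0 0" --pt "92 -0.3 4 0 0 0 0" --pt "92 -0.35 2.9 0 0 0 0" --pt "92 0 0 0 0 0 0" --pt "92 0 0 0 0 0 0"

```text
time_s: 23.2
ee_pos: [0.4705, 0.3516, 0.1724]
eef_rot: [-3.14, 0.001, 1.668]
force: [0.5, -0.0, -0.3]
grip_width: 0.06
grip_force: 0.0
```

```bash
python3 - <<'E'
from fit import *
c,T=wsnap('w10')
d=efit(['w10'],sq(.084,.084,.04),(.4707,.351,.097),'vase')
f=efit(['w10'],np.vstack([sq(.11,.11,.03),sq(.122,.122,.01)]),(.468,.355,.045),'square')
f=efit(['w10','w1','w2'],np.vstack([sq(.11,.11,.03),sq(.122,.122,.01)]),(.468,.355,.045),'square')
cv2.imwrite('pics/w10b.png',cv2.resize(c['img'][:,:,::-1],(800,600)))
E
```

```text
[[-0.097, 0.995, -0.001, 0.47], [0.995, 0.097, -0.001, 0.352], [-0.001, -0.001, -1.0, 0.172], [0.0, 0.0, 0.0, 1.0]]
vase ['w10'] [0.4707 0.3511 0.0978] cost 0.18
square ['w10'] [0.4675 0.3551 0.0276] cost 1.04
square ['w10', 'w1', 'w2'] [0.4677 0.355  0.0385] cost 1.01
```

View pics/w10b.png

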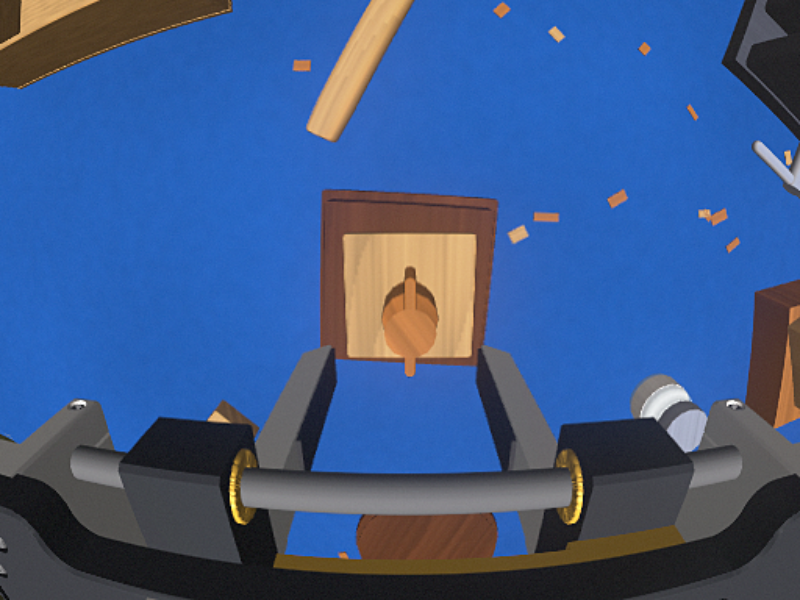

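The vase stands with its handles across the closing line, centred (410 vs 407). That was my last picture; numbers from here. Grasp.

>>> apply_moves --pt "92 0 -0.05 -3 0 0 0" --pt "92 0 0 -3 0 0 0" --pt "92 0 0 -2.3 0 0 0" --pt "92 0 0 -1.3 0 0 0" --pt "92 0 0 0 0 0 0" --pt "255 0 0 0 0 0 0" --pt "255 0 0 0 0 0 0" --pt "255 0 0 0 0 0 0" --pt "255 0 0 0 0 0 0" --pt "255 0 0 0 0 0 0" --grip_force 20

```text
time_s: 24.25
ee_pos: [0.4711, 0.3509, 0.0782]
eef_rot: [3.14, -0.001, 1.667]
force: [-0.3, -1.4, 4.5]
grip_width: 0.0314
grip_force: 20.0
```

>>> apply_moves --pt "255 0 0 0 0 0 0" --pt "255 0 0 0.5 0 0 0" --pt "255 0 0 1.5 0 0 0" --pt "255 0 0 3 0 0 0" --pt "255 0 0 3 0 0 0" --pt "255 0 0 0 0 0 0"

```text
time_s: 24.85
ee_pos: [0.472, 0.3516, 0.1626]
eef_rot: [3.135, -0.003, 1.667]
force: [-0.1, 0.2, -0.5]
grip_width: 0.0312
grip_force: 20.0
```

>>> apply_moves --pt "255 0.5 -3 0 0 0 0" --pt "255 0.5 -3 0 0 0 0" --pt "255 0.5 -3 0 0 0 0" --pt "255 0.5 -3 0 0 0 0" --pt "255 0.5 -3 0 0 0 0" --pt "255 0.5 -3 0 0 0 0" --pt "255 0.5 -3 0 0 0 0" --pt "255 0.6 -3.6 0 0 0 0" --pt "255 0 0 0 0 0 0" --pt "255 0 0 0 0 0 0"

```text
time_s: 25.85
ee_pos: [0.5116, 0.1043, 0.1574]
eef_rot: [-3.141, -0.0, 1.665]
force: [0.1, -0.1, -0.7]
grip_width: 0.0315
grip_force: 20.0
```

>>> apply_moves --pt "255 0 0.05 -3 0 0 0" --pt "255 0 0 -3 0 0 0" --pt "255 0 0 -2 0 0 0" --pt "255 0 0 -0.6 0 0 0" --pt "255 0 0 -0.4 0 0 0" --pt "255 0 0 0 0 0 0" --pt "255 0 0 0 0 0 0"

```text
time_s: 26.55
ee_pos: [0.5122, 0.1054, 0.0684]
eef_rot: [3.14, -0.0, 1.667]
force: [-0.3, -0.7, -0.6]
grip_width: 0.0311
grip_force: 20.0
```

>>> apply_moves --pt "255 0 0 -0.2 0 0 0" --pt "255 0 0 -0.1 0 0 0" --pt "255 0 0 0 0 0 0" --pt "255 0 0 0 0 0 0"

```text
time_s: 26.95
ee_pos: [0.5123, 0.1053, 0.0661]
eef_rot: [3.14, -0.0, 1.667]
force: [-6.6, 0.0, 15.0]
grip_width: 0.0314
grip_force: 20.0
```

>>> apply_moves --pt "255 0 0 0.08 0 0 0" --pt "92 0 0 0 0 0 0" --pt "92 0 0 0 0 0 0" --pt "92 0 0 0 0 0 0" --pt "92 0 0 1 0 0 0" --pt "92 0 0 3 0 0 0" --pt "92 0 0 4 0 0 0" --pt "92 0 0 2.5 0 0 0" --pt "92 0 0 0 0 0 0" --pt "92 0 0 0 0 0 0"

```text
time_s: 27.95
ee_pos: [0.5117, 0.1051, 0.1706]
eef_rot: [3.141, -0.0, 1.667]
force: [0.4, -0.3, -0.4]
grip_width: 0.0602
grip_force: 0.0
```

```bash
python3 - <<'E'
from fit import *
c,T=wsnap('w11')
efit(['w11'],sq(.084,.084,.028),(.512,.105,.097),'vase')
efit(['w11'],circ(.065,.018),(.512,.105,0),'round',False)
E
```

```text
[[-0.096, 0.995, 0.001, 0.512], [0.995, 0.096, 0.0, 0.105], [0.0, 0.001, -1.0, 0.171], [0.0, 0.0, 0.0, 1.0]]
vase ['w11'] [0.5103 0.1053 0.0967] cost 0.24
round ['w11'] [0.5123 0.1057 0.0175] cost 0.65
```

>>> apply_moves --pt "92 0.2 -4 0 0 0 0.005" --pt "92 0.3 -4 0 0 0 0.005" --pt "92 0.3 -4 0 0 0 0.005" --pt "92 0.3 -4 0 0 0 0.005" --pt "92 0.3 -4 0 0 0 0.005" --pt "92 0.3 -4 0 0 0 0.005" --pt "92 0 0 0 0 0 0.005" --pt "92 0 0 0 0 0 0" --pt "92 0 0 0 0 0 0"

```text
time_s: 28.9
ee_pos: [0.5285, -0.1339, 0.1696]
eef_rot: [-3.14, -0.001, 1.702]
force: [0.8, 0.7, -0.4]
grip_width: 0.0601
grip_force: 0.0
```

```bash
python3 - <<'E'
from fit import *
c,T=wsnap('w12')
efit(['w12'],sq(.084,.084,.014),(.53,-.136,.131),'duck')
E
```

```text
[[-0.131, 0.991, -0.001, 0.528], [0.991, 0.131, 0.001, -0.134], [0.001, -0.001, -1.0, 0.17], [0.0, 0.0, 0.0, 1.0]]
duck ['w12'] [ 0.527  -0.1364  0.129 ] cost 0.54
```

Vase is 2 mm from the round plinth's centre. Pick the duck up.

>>> apply_moves --pt "92 0 -0.25 -3 0 0 0" --pt "92 0 0 -3 0 0 0" --pt "92 0 0 -3 0 0 0" --pt "92 0 0 -2 0 0 0" --pt "92 0 0 -0.8 0 0 0" --pt "92 0 0 0 0 0 0" --pt "255 0 0 0 0 0 0" --pt "255 0 0 0 0 0 0" --pt "255 0 0 0 0 0 0" --pt "255 0 0 0 0 0 0"

```text
time_s: 29.95
ee_pos: [0.529, -0.1374, 0.0528]
eef_rot: [3.141, 0.0, 1.702]
force: [0.8, 1.1, 3.5]
grip_width: 0.0318
grip_force: 14.9
```

>>> apply_moves --pt "255 0 0 0 0 0 0" --pt "255 0 0 0.5 0 0 0" --pt "255 0 0 1.5 0 0 0" --pt "255 0 0 3 0 0 0" --pt "255 0 0 4 0 0 0" --pt "255 0 0 4 0 0 0" --pt "255 0 0 0 0 0 0"

```text
time_s: 30.65
ee_pos: [0.5304, -0.1379, 0.1877]
eef_rot: [3.134, 0.004, 1.702]
force: [0.2, 0.1, -2.0]
grip_width: 0.0315
grip_force: 20.0
```

>>> apply_moves --pt "255 -0.4 3 0 0 0 -0.009" --pt "255 -0.5 4 0 0 0 -0.009" --pt "255 -0.5 4 0 0 0 -0.009" --pt "255 -0.5 4 0 0 0 -0.009" --pt "255 -0.5 4 0 0 0 -0.009" --pt "255 -0.5 4 0 0 0 -0.009" --pt "255 -0.5 4 0 0 0 -0.009" --pt "255 -0.5 4 0 0 0 -0.009" --pt "255 -0.5 4 0 0 0 -0.009" --pt "255 -0.5 4 0 0 0 -0.009"

```text
time_s: 31.65
ee_pos: [0.479, 0.2542, 0.1816]
eef_rot: [-3.141, 0.0, 1.611]
force: [0.4, -0.3, -1.7]
grip_width: 0.0314
grip_force: 20.0
```

>>> apply_moves --pt "255 -0.5 4 0 0 0 0" --pt "255 -0.5 4 0 0 0 0" --pt "255 -0.2 2.2 0 0 0 0" --pt "255 0 0 0 0 0 0" --pt "255 0 0 -3 0 0 0" --pt "255 0 0 -3 0 0 0" --pt "255 0 0 -1.5 0 0 0" --pt "255 0 0 0 0 0 0" --pt "255 0 0 0 0 0 0"

```text
time_s: 32.55
ee_pos: [0.4682, 0.3545, 0.1081]
eef_rot: [3.141, -0.0, 1.611]
force: [0.6, 0.2, -0.9]
grip_width: 0.0312
grip_force: 20.0
```

>>> apply_moves --pt "255 0 0 -1.5 0 0 0" --pt "255 0 0 -1 0 0 0" --pt "255 0 0 -0.3 0 0 0" --pt "255 0 0 -0.2 0 0 0" --pt "255 0 0 0 0 0 0"

```text
time_s: 33.05
ee_pos: [0.4673, 0.3545, 0.0785]
eef_rot: [-3.14, 0.001, 1.612]
force: [-11.9, -6.8, 18.6]
grip_width: 0.0313
grip_force: 20.0
```

Contact on the plinth; ease off, release and rise, then verify.

>>> apply_moves --pt "255 0 0 0.08 0 0 0" --pt "92 0 0 0 0 0 0" --pt "92 0 0 0 0 0 0" --pt "92 0 0 0 0 0 0" --pt "92 0 0 1 0 0 0" --pt "92 0 0 3 0 0 0" --pt "92 0 0 4 0 0 0" --pt "92 0 0 3 0 0 0" --pt "92 0 0 0 0 0 0" --pt "92 0 0 0 0 0 0"

```text
time_s: 34.05
ee_pos: [0.4678, 0.3547, 0.1886]
eef_rot: [3.141, -0.001, 1.612]
force: [-0.3, 0.0, -0.7]
grip_width: 0.0601
grip_force: 0.0
```

```bash
python3 - <<'E'
from fit import *
c,T=wsnap('w13')
efit(['w13'],sq(.084,.084,.04),(.468,.355,.04),'duck')
efit(['w13'],np.vstack([sq(.11,.11,.03),sq(.122,.122,.01)]),(.468,.355,.04),'square')
for n in ('scene','side'):
    snap(n,n+'9')
s=['scene9','side9']
efit(s,sq(.084,.084,.028),(.511,.105,.097),'vase'); efit(s,circ(.065,.018),(.512,.105,0),'round',False)
efit(s,sq(.084,.084,.016),(.465,-.368,.13),'camel'); efit(s,sq(.132,.132,.018),(.4665,-.3695,.13),'frame')
efit(s,sq(.084,.084,.04),(.468,.355,.04),'duck')
# jar moved?
for n in ('scene','side'):
    a=cv2.imread(f'pics/{n}0.png').astype(int);b=cv2.imread(f'pics/{n}9.png').astype(int)
    u,v=(356,183) if n=='scene' else (162,262)
    print(n,'jar diff',np.abs(a-b)[v-18:v+18,u-15:u+15].mean())
E
```

```text
[[-0.041, 0.999, 0.001, 0.468], [0.999, 0.041, 0.001, 0.355], [0.001, 0.001, -1.0, 0.189], [0.0, 0.0, 0.0, 1.0]]
duck ['w13'] [0.4656 0.3564 0.0416] cost 0.51
square ['w13'] [0.4675 0.3548 0.0417] cost 0.95
vase ['scene9', 'side9'] [ 0.5128  0.1096 -0.1247] cost 1.15
round ['scene9', 'side9'] [ 0.5134  0.105  -0.1797] cost 1.36
camel ['scene9', 'side9'] [ 0.4625 -0.3686  0.075 ] cost 2.86
frame ['scene9', 'side9'] [ 0.4678 -0.3707  0.1279] cost 2.54
duck ['scene9', 'side9'] [0.4665 0.3547 0.0489] cost 0.47
scene jar diff 1.0274691358024692
side jar diff 7.869135802469136
```

```bash
python3 -c "
from station import ctrl
print(ctrl.hand_in())"
```

```text
the job is handed in; nothing more can be done
None
```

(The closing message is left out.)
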